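# Fetch the walnut blank from under the dust lid

## Robot

A 6-joint arm with a two-finger parallel gripper is mounted at the origin on the work surface. World frame = base frame: x ahead of the robot, y to its left, z up, the work surface at z = 0. Lengths are in m, angles in rad, forces in N, time in s.
With the tool pointing down it reaches from about 0.275 to 0.825 m from the base axis. Payload 5.2 kg.
Tool frame: the origin (TCP) lies at the very end of the fingers, on their centre line; the grasp point (between the pads) lies ctrl.hold_point_z behind it (ctrl.hold_point_z is the distance from the TCP to the grasp point, in m); z points along the fingers, y is the line along which they close (so a half turn about z gives the same grasp; the last joint's range is limited). The gripper opens to 93 mm and grips with 3 to 60 N. Pads are 15 mm wide; open, the fingers measure 128 mm over their backs; the gripper's body (75 mm by 188 mm) begins 65 mm behind the grasp point.
Start: joints at [-1.432, 0.259, 1.535, -0, 1.348, -0.203], TCP at [0.184, -0.518, 0.219] pointing down, gripper open.
Joint ranges: [-3.14, 3.14], [-0.91, 2.08], [0.19, 2.58], [-1.22, 4.36], [0.22, 2.71], [-3.12, 3.12]. Speed limits (rad/s): [2.57, 2.57, 3.14, 3.14, 3.14, 3.14].

## Interface

Orientations are given as a 3x3 rotation matrix whose columns are the frame's x, y, z axes.
In Python, from plant import ctrl, eyes gives the robot as it stands. The module is installed in compiled form; this text tells all that it offers.
- The arm moves only by the tool move_arm, never from a script. Its argument "deltas" is a list of rows, each a list of 2 entries, a list of its own where there are three numbers: the shift along the world's x, y, z in m, then the turn about the world's z in degrees. In form: [[[tx, ty, tz], spin], ...]. A call has 1 to 10 rows; each row is the pose to reach, as a shift and turn from the pose commanded when the call began; what a row does not reach only later rows make up. A row lasts 1/12 s, in which the tool goes at most 41.7 mm and 7.16 degrees, less where a joint would pass 70% of its speed; a pose out of reach is approached as far as the arm can. A call with a gripper value outside its range is refused whole. "jaw" is the opening, from -1 (shut) to 1 (fully open), so that 0 is half open, set as the call begins (left out, the last holds). The fingers move at their own pace and stop on an object; "force" is the grip in N (left out, the last holds). Time passes only in rows, so rows that repeat a pose let the fingers close. It gives the time, the measured TCP pose, the force, the opening and the grip force at its end, in the units of the state.
- ctrl.state(): the state, without advancing time (a new reading comes with each control period).
- eyes.get_image(name): name is "scene" or "top" or "wrist"; returns a dict with "color" (400x640x3 uint8, red, green, blue), "K" (3x3 intrinsics, pixels), "R" (3x3) and "t" (3): a world point X has camera coordinates R X + t. Camera axes: x right, y down, z forward; pixel columns grow to the right and rows downward; lengths in m; the calibration is good to about 2 mm. A picture is of the moment at which its call begins. There is no depth.
- ctrl.hand_in(): hands the job in; it is judged then, once.
The state is a dict: "time_s": time; "joints": joint angles; "joint_velocities": joint speeds; "joint_torque": joint torques, N m; "tool_pos": TCP position; "orientation": TCP orientation; "contact_force": force on the tool from outside, world axes, zero at the start; "torque": the same for the moment, N m; "gripper_width": finger opening in m; "grasp_force": force on a finger pad.
Only numpy, scipy, OpenCV 4.12 (cv2) and the standard library are available. Lean on these libraries where they do the work, as an engineer would, in place of code of your own. Each camera call takes 0.05 s, during which the arm holds its last target. There are 200 camera calls.

## Task

Lift the clear lid of the plywood box by its yellow knob, all the way over until it leans back and stays open by itself. Take the dark walnut block out of the box and lay it down gently, flat inside the red tray. Leave the pale pine block in the box and leave the lid open.

Things in the scene. Friction and masses are not known exactly. Their poses are not given: they have to be found in the camera images.
- box: Open-topped plywood box fixed to the bench, 165 (x) by 300 (y) by 70 mm high, walls and floor 8 mm thick, the floor painted grey-green inside. Origin: centre of its underside, on the bench. Its x axis points from the front (knob side, towards the robot) to the hinge side; y runs along the hinge. It stands to the left or the right of the robot's middle line, the tray on the other side.
- lid (a joint): Angle of the box's clear acrylic lid (165 by 300 by 6 mm, dark wood edging 2 mm proud of it, 340 g) about the hinge along the box's far (+x) top edge: 0 shut, 1.9 rad fully open (stop, leaning back beyond upright). No spring or catch: let go below about 1.45 rad it falls shut, above that it falls back to the stop and stays. Lifting at the knob takes about 2 N. Fully open, its upper edge stands 227 mm above the bench: carry things over or in front of it.
- lid_knob (a point): Centre of the yellow ball knob on the lid, 30 mm in diameter, on a 14 mm thick neck. With the lid shut it is 46 mm above the lid's underside (40 mm above the clear sheet), 145 mm from the hinge line towards the front (20 mm in from the front edge), midway along y. The point turns with the lid. Gripped from two sides along the box's y, the ball can turn between the fingers, so that the hand may stay pointing down while the lid swings.
- lid_hinge (a point): Point on the hinge line, midway along y: 82.5 mm along +x from the box's centre, 70.5 mm above the bench. Its axes are those of the box when the lid is shut and turn with the lid, which swings about y; the knob is at (-145, 0, 46) mm in this frame.
- walnut_mid (a point): Centre of the dark brown walnut block, loose, 90 (x) by 32 (y) by 40 mm high, 75 g or so, lying on the box floor (its centre is then 28 mm above the bench) in one half of the box, left or right, its long x axis roughly across the hinge. Seen through the clear lid.
- pine_mid (a point): Centre of the pale pine block, the same size, in the other half of the box, about 120 mm from the walnut one. It stays there.
- tray: Red-floored tray fixed to the bench, outside 200 (x) by 160 (y) mm, empty; plywood rim 8 mm thick, its top 18 mm above the bench; floor 6 mm thick. Origin: centre of its underside, on the bench.

How it is judged:
On the way, in this order (a step that is already met when the one before it is completed fails the run):
1. the lid stands open beyond upright (value of joint lid above 1.5 rad), for 0.2 s.
2. the walnut block has been lifted out of the box (z of walnut_mid in the frame of box above 0.09 m), for 0.1 s.
At the end, for the whole second after the job is handed in: The walnut block lies still inside the tray on one of its long faces, on the floor and not on the rim (long axis within 10 degrees of level, centre less than 30 mm above the bench); the pine block is in the box; the lid leans open (beyond 1.5 rad) (x of walnut_mid in the frame of tray between -0.085 and 0.085 m and y of walnut_mid in the frame of tray between -0.065 and 0.065 m and z of walnut_mid in the frame of tray below 0.03 m and angle between walnut_mid's own x axis and vertical between 1.4 and 1.74 rad and linear speed of walnut below 0.02 m/s and z of pine_mid in the frame of box below 0.06 m and x of pine_mid in the frame of box between -0.08 and 0.08 m and y of pine_mid in the frame of box between -0.145 and 0.145 m and value of joint lid above 1.5 rad); the robot touches nothing.
It fails at once if the pine block was taken out of the box (z of pine_mid in the frame of box above 0.075 m).
It fails at once if the walnut block was dropped or thrown: moving faster than 0.8 m/s (a fall of over 30 mm) while not held (linear speed of walnut above 0.8 m/s and contact force between walnut and the fingers below 0.1 N).
It also fails if it takes over 64 s, if anything falls off the work surface, if the arm or the gripper's body presses on something with over 40 N, if the wrist force passes 120 N, or if a joint passes its speed limit or range.

## Working session

There is one attempt and no reset: what is moved stays moved. The work goes in short steps, Python scripts to look and compute and a tool call to move; the robot and the scene stay as the last step left them, time stands still between calls to the robot, and variables do not carry over. Pictures are saved under pics/ and viewed, at most 10 in all, crops included, and the job is handed in when it is done.

Besides the shell and the picture viewer there is one more tool, called after "Call:" as name([rows], argument=value, ...), one row to a line, values as JSON. move_arm: Moves the arm, as the interface text tells. Its arguments: {"type":"object","properties":{"deltas":{"type":"array"},"jaw":{"type":"number"},"force":{"type":"number"}},"required":["deltas"]}

```bash
mkdir -p pics; cat > h.py <<'E'
import numpy as np, cv2
from plant import ctrl, eyes
def snap(n,f):
    d=eyes.get_image(n); cv2.imwrite(f'pics/{f}.png',d['color'][:,:,::-1]); np.savez(f'pics/{f}.npz',K=d['K'],R=d['R'],t=d['t']); return d
def ray(f,u,v,z):
    d=np.load(f'pics/{f}.npz'); K,R,t=d['K'],d['R'],d['t']
    c=-R.T@t; w=R.T@np.linalg.inv(K)@np.array([u,v,1.]); return c+w*(z-c[2])/w[2]
E
python3 - <<'E'
from h import *
snap('top','top1'); snap('scene','scene1')
s=ctrl.state(); print(s, ctrl.hold_point_z)
E
```

```text
{'time_s': 0.1, 'joints': array([-1.43182347e+00,  2.59273206e-01,  1.53592998e+00, -4.11861150e-07,
        1.34803386e+00, -2.02815130e-01]), 'joint_velocities': array([-1.05934630e-03, -7.93670145e-04, -1.41753160e-03, -2.54132576e-04,
        3.60359544e-05, -1.43983654e-03]), 'joint_torque': array([ 1.25519960e-03, -4.38212943e+01, -2.84642208e+01,  7.20152375e-02,
        3.62236099e-02, -5.08751475e-05]), 'tool_pos': array([ 0.18429045, -0.51769228,  0.21791672]), 'orientation': array([[ 9.42156895e-01,  3.35172094e-01, -2.28188808e-04],
       [ 3.35172008e-01, -9.42155546e-01,  1.62848270e-03],
       [ 3.30832605e-04, -1.61076871e-03, -9.99998648e-01]]), 'contact_force': array([0.12543652, 0.02625472, 0.68112073]), 'torque': array([-0.00602681, -0.00549612,  0.01591266]), 'grasp_force': 0.0, 'gripper_width': 0.09290867726071417} 0.0188
```

View pics/top1.png

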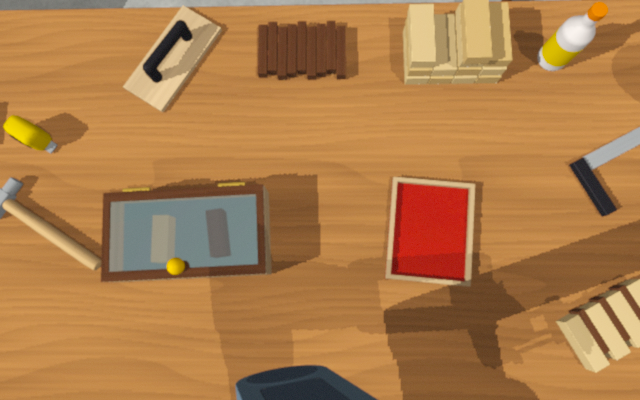

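View pics/scene1.png

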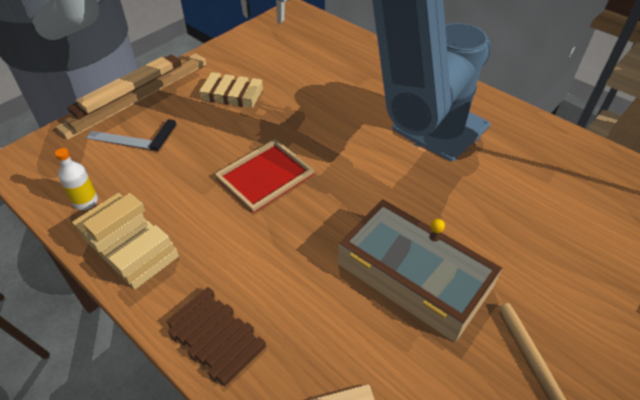

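The top view shows the box at left (lid corners about (104,194), (265,184), (268,274), (102,280)), the knob at (176,266), walnut at (218,233), and the tray centred at about (431,231). I'll enlarge it to read the corners.

```bash
python3 - <<'E'
from h import *
i=cv2.imread('pics/top1.png'); cv2.imwrite('pics/c1.png',cv2.resize(i[170:295,90:290],None,fx=4,fy=4,interpolation=cv2.INTER_CUBIC))
E
```

```text
(no output)
```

View pics/c1.png

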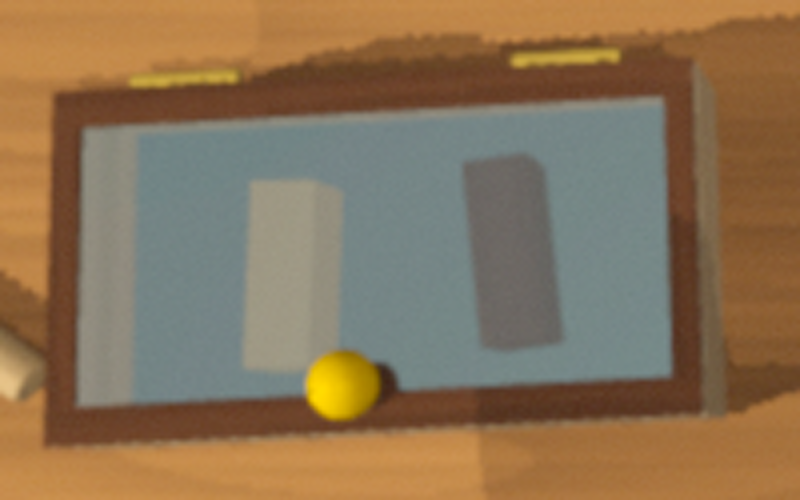

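```bash
python3 - <<'E'
from h import *
p=lambda u,v,z: ray('top1',90+u/4,170+v/4,z)
C=[p(*q,.0785) for q in [(55,93),(692,60),(703,413),(45,443)]]
print(np.round(C,4), np.mean(C,0))
y=(C[0]-C[1]+C[3]-C[2]);x=(C[0]-C[3]+C[1]-C[2])
print(np.linalg.norm(y)/2,np.linalg.norm(x)/2,np.degrees(np.arctan2(-y[0],y[1])),np.degrees(np.arctan2(x[1],x[0])))
print('knob',p(342,385,.1165))
print('scene knob',ray('scene1',438,226,.1165))
for q in [(463,163),(483,346),(506,250),(297,275)]: print(q,p(*q,.048))
for q in [(393,178),(475,183),(468,284),(387,278)]: print('tray',ray('top1',*q,.018))
print(ray('top1',431,231,.018))
E
```

```text
[[0.5415 0.387  0.0785]
 [0.5549 0.0889 0.0785]
 [0.3928 0.0812 0.0785]
 [0.3801 0.3797 0.0785]] [0.46733362 0.23421561 0.0785    ]
0.29856135276036655 0.16190839442647206 2.5091621127008197 2.667903215960861
knob [0.40439078 0.23225586 0.1165    ]
scene knob [0.40537409 0.23508996 0.1165    ]
(463, 163) [0.51218443 0.20256529 0.048     ]
(483, 346) [0.42492861 0.18983156 0.048     ]
(506, 250) [0.47026291 0.18046432 0.048     ]
(297, 275) [0.45881821 0.27992945 0.048     ]
tray [ 0.5804817  -0.16029239  0.018     ]
tray [ 0.56906021 -0.32060374  0.018     ]
tray [ 0.37294745 -0.29620711  0.018     ]
tray [ 0.38453345 -0.14323093  0.018     ]
[ 0.47453351 -0.23063829  0.018     ]
```

Call:
move_arm([
  [[0.02,0.03,0],-2],
  [[0.03,0.07,0],-4],
  [[0.045,0.11,0],-6],
  [[0.06,0.15,0],-9],
  [[0.075,0.19,0],-11],
  [[0.09,0.225,0],-13],
  [[0.105,0.26,0],-15],
  [[0.12,0.295,0],-17],
  [[0.135,0.33,0],-17],
  [[0.15,0.365,0],-17],
], jaw=1)

```text
time_s: 0.93
tool_pos: [0.3344, -0.1513, 0.2186]
orientation: [[0.999, 0.044, 0.0], [0.044, -0.999, -0.0], [0.0, 0.0, -1.0]]
contact_force: [0.4, -0.1, 0.2]
gripper_width: 0.0928
grasp_force: 0.0
```

Call:
move_arm([
  [[0.008,0.04,0],0],
  [[0.015,0.08,0],0],
  [[0.023,0.12,0],0],
  [[0.03,0.16,0],0],
  [[0.038,0.2,0],0],
  [[0.045,0.24,0],0],
  [[0.053,0.28,0],0],
  [[0.06,0.32,0],0],
  [[0.07,0.355,0],0],
  [[0.071,0.385,0],0],
])

```text
time_s: 1.77
tool_pos: [0.4059, 0.2345, 0.2184]
orientation: [[0.999, 0.046, 0.0], [0.046, -0.999, 0.0], [0.0, -0.0, -1.0]]
contact_force: [1.4, -0.1, -0.6]
gripper_width: 0.0932
grasp_force: 0.0
```

```bash
python3 - <<'E'
from h import *
s=ctrl.state(); print(s['time_s'],s['tool_pos'],s['joints'],s['orientation'],s['contact_force'])
snap('wrist','w1')
E
```

```text
1.7667 [0.40592857 0.23453019 0.21836564] [2.85158711e-01 1.10946796e-01 1.71965891e+00 1.90404520e-04
 1.31043634e+00 1.80956394e+00] [[ 9.98926278e-01  4.63256207e-02  4.76617629e-04]
 [ 4.63254656e-02 -9.98926344e-01  3.31449494e-04]
 [ 4.91460509e-04 -3.09014076e-04 -9.99999831e-01]] [ 1.36523165 -0.09147503 -0.58077975]
```

View pics/w1.png

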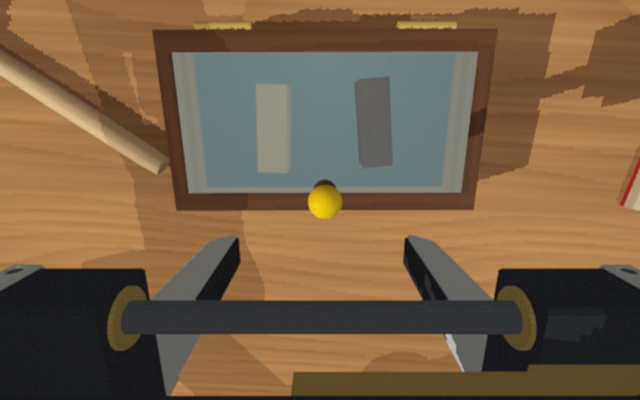

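The wrist view shows the knob at (325,202), the fingers straddling it, and walnut at right with top-face corners at about (355,80), (388,77), (392,165), (361,167).

```bash
python3 - <<'E'
from h import *
print('knob',ray('w1',325,202,.1165))
C=[ray('w1',*q,.0785) for q in [(153,30),(496,30),(473,209),(177,210)]]
print(np.round(C,4),np.mean(C,0))
for q in [(355,82),(389,78),(392,165),(361,167),(374,122),(273,129)]: print(q,ray('w1',*q,.048))
E
```

```text
knob [0.4052188  0.23194436 0.1165    ]
[[0.5423 0.3878 0.0785]
 [0.5563 0.0906 0.0785]
 [0.394  0.0818 0.0785]
 [0.3789 0.3796 0.0785]] [0.46789994 0.23493684 0.0785    ]
(355, 82) [0.51092034 0.20664922 0.048     ]
(389, 78) [0.51621825 0.17329018 0.048     ]
(392, 165) [0.42990317 0.16097402 0.048     ]
(361, 167) [0.42620586 0.19378136 0.048     ]
(374, 122) [0.47333228 0.18422751 0.048     ]
(273, 129) [0.46142539 0.28779613 0.048     ]
```

Call:
move_arm([
  [[-0.001,-0.002,-0.03],0],
  [[-0.001,-0.002,-0.06],0],
  [[-0.001,-0.002,-0.09],0],
  [[-0.001,-0.002,-0.11],0],
  [[-0.001,-0.002,-0.12],0],
  [[-0.001,-0.002,-0.12],0],
])

```text
time_s: 2.32
tool_pos: [0.402, 0.2289, 0.0959]
orientation: [[0.999, 0.045, -0.006], [0.045, -0.999, -0.002], [-0.006, 0.001, -1.0]]
contact_force: [-0.4, -1.5, -0.2]
gripper_width: 0.0928
grasp_force: 0.0
```

Call:
move_arm([
  [[0,0,0],0],
  [[0,0,0],0],
  [[0,0,0],0],
  [[0,0,0],0],
  [[0,0,0],0],
  [[0,0,0],0],
  [[0,0,0],0],
  [[0,0,0],0],
], jaw=-1, force=15)

```text
time_s: 2.98
tool_pos: [0.4044, 0.2298, 0.0988]
orientation: [[0.999, 0.045, 0.0], [0.045, -0.999, 0.0], [0.0, -0.0, -1.0]]
contact_force: [-0.2, -0.4, 0.3]
gripper_width: 0.0441
grasp_force: 0.0
```

```bash
python3 - <<'E'
import numpy as np
f=lambda t:np.array([-.145*np.cos(t)+.046*np.sin(t),.145*np.sin(t)+.046*np.cos(t)])
for t in np.arange(0,1.86,.1): d=f(t)-f(0); print(round(t,2),np.round([d[0],d[0]*.0454,d[1]],3))
E
```

```text
0.0 [0. 0. 0.]
0.1 [0.005 0.    0.014]
0.2 [0.012 0.001 0.028]
0.3 [0.02  0.001 0.041]
0.4 [0.029 0.001 0.053]
0.5 [0.04  0.002 0.064]
0.6 [0.051 0.002 0.074]
0.7 [0.064 0.003 0.083]
0.8 [0.077 0.003 0.09 ]
0.9 [0.091 0.004 0.096]
1.0 [0.105 0.005 0.101]
1.1 [0.12  0.005 0.104]
1.2 [0.135 0.006 0.106]
1.3 [0.151 0.007 0.106]
1.4 [0.166 0.008 0.105]
1.5 [0.181 0.008 0.102]
1.6 [0.195 0.009 0.098]
1.7 [0.209 0.01  0.092]
1.8 [0.223 0.01  0.085]
```

Still closing; finish the grip, and centre in y.

Call:
move_arm([
  [[0,0.002,0],0],
  [[0,0.002,0],0],
  [[0,0.002,0],0],
  [[0,0.002,0],0],
  [[0,0.002,0],0],
  [[0,0.002,0],0],
])

```text
time_s: 3.48
tool_pos: [0.4044, 0.2315, 0.0987]
orientation: [[0.999, 0.045, 0.0], [0.045, -0.999, -0.001], [-0.0, 0.001, -1.0]]
contact_force: [0.4, -4.0, 0.7]
gripper_width: 0.029
grasp_force: 15.0
```

Call:
move_arm([
  [[0.002,0,0.007],0],
  [[0.005,0,0.014],0],
  [[0.012,0.001,0.028],0],
  [[0.02,0.001,0.041],0],
  [[0.029,0.001,0.053],0],
  [[0.04,0.002,0.064],0],
  [[0.051,0.002,0.074],0],
  [[0.064,0.003,0.083],0],
  [[0.077,0.003,0.09],0],
  [[0.091,0.004,0.096],0],
])

```text
time_s: 4.32
tool_pos: [0.4949, 0.2359, 0.1958]
orientation: [[0.999, 0.045, -0.002], [0.045, -0.999, 0.0], [-0.002, -0.0, -1.0]]
contact_force: [-0.7, -2.9, -2.3]
gripper_width: 0.029
grasp_force: 15.0
```

Call:
move_arm([
  [[0.014,0.001,0.005],0],
  [[0.029,0.001,0.008],0],
  [[0.044,0.002,0.01],0],
  [[0.06,0.003,0.01],0],
  [[0.075,0.003,0.009],0],
  [[0.09,0.004,0.006],0],
  [[0.104,0.005,0.002],0],
  [[0.118,0.006,-0.004],0],
  [[0.132,0.006,-0.011],0],
  [[0.132,0.006,-0.011],0],
])

```text
time_s: 5.15
tool_pos: [0.6299, 0.2425, 0.1833]
orientation: [[0.999, 0.044, 0.002], [0.044, -0.999, 0.002], [0.002, -0.002, -1.0]]
contact_force: [2.1, 0.9, 1.3]
gripper_width: 0.0287
grasp_force: 15.0
```

Call:
move_arm([
  [[0,0,0],0],
  [[0,0,0],0],
  [[0,0,0],0],
  [[0,0,0],0],
  [[0,0,0],0],
  [[0,0,0],0],
  [[0,0,0],0],
  [[0,0,0],0],
], jaw=0.7)

```text
time_s: 5.82
tool_pos: [0.6272, 0.2419, 0.1838]
orientation: [[0.999, 0.045, -0.0], [0.045, -0.999, 0.0], [-0.0, -0.0, -1.0]]
contact_force: [-0.4, 0.0, -0.6]
gripper_width: 0.0767
grasp_force: 0.0
```

```bash
python3 - <<'E'
from h import *
snap('scene','s2')
E
```

```text
(no output)
```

View pics/s2.png

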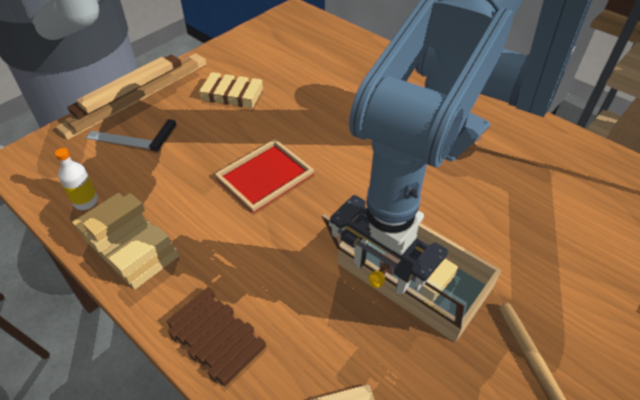

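Lid is leaning open, knob at (376,278) free of the fingers. I go up, back over the box, and look down at the walnut block.

Call:
move_arm([
  [[0,0,0.03],0],
  [[0,0,0.06],0],
  [[0,0,0.09],0],
  [[-0.02,-0.01,0.1],2],
  [[-0.055,-0.02,0.1],4],
  [[-0.09,-0.035,0.1],6],
  [[-0.125,-0.05,0.1],6],
  [[-0.156,-0.06,0.1],6],
  [[-0.186,-0.06,0.08],6],
  [[-0.186,-0.06,0.08],6],
], jaw=0.4)

```text
time_s: 6.7
tool_pos: [0.4318, 0.1809, 0.2591]
orientation: [[0.989, 0.15, -0.013], [0.15, -0.989, -0.002], [-0.013, -0.0, -1.0]]
contact_force: [-0.4, 0.5, -2.5]
gripper_width: 0.0646
grasp_force: 0.0
```

Call:
move_arm([
  [[0,0,0],0],
  [[0,0,0],0],
  [[0,0,0],0],
])

```text
time_s: 6.95
tool_pos: [0.4432, 0.182, 0.2647]
orientation: [[0.989, 0.149, 0.003], [0.149, -0.989, 0.0], [0.003, 0.0, -1.0]]
contact_force: [0.8, -0.4, 0.4]
gripper_width: 0.0653
grasp_force: 0.0
```

```bash
python3 - <<'E'
from h import *
snap('wrist','w2')
E
```

```text
(no output)
```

View pics/w2.png

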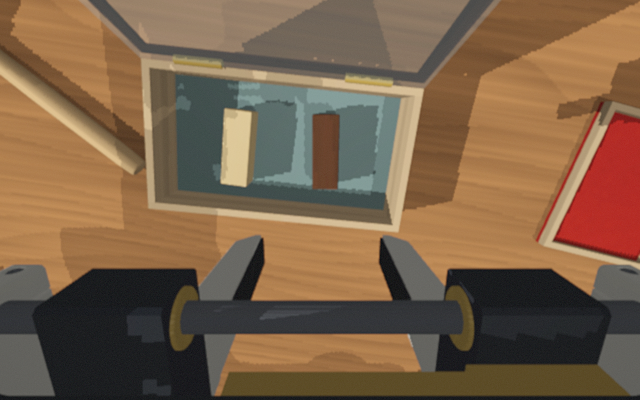

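The lid is open. The walnut top face has corners at about (314,114), (339,114), (338,188), (312,187), aligned with the fingers, and pine is to its left.

```bash
python3 - <<'E'
from h import *
C=np.array([ray('w2',*q,.048) for q in [(314,114),(339,114),(338,188),(312,187)]])
print(np.round(C,4),C.mean(0)); d=C[0]+C[1]-C[2]-C[3]; print(np.degrees(np.arctan2(d[1],d[0])))
print(ctrl.state()['tool_pos'])
E
```

```text
[[0.514  0.202  0.048 ]
 [0.5184 0.1733 0.048 ]
 [0.4311 0.1599 0.048 ]
 [0.4276 0.1919 0.048 ]] [0.47276653 0.181764   0.048     ]
7.665060498464329
[0.44323662 0.18202589 0.26457166]
```

Call:
move_arm([
  [[0.01,0,-0.03],0],
  [[0.02,0,-0.065],0],
  [[0.029,0,-0.1],0],
  [[0.029,0,-0.135],0],
  [[0.029,0,-0.165],0],
  [[0.029,0,-0.19],0],
  [[0.029,0,-0.21],0],
  [[0.029,0,-0.225],0],
  [[0.029,0,-0.235],0],
  [[0.029,0,-0.24],0],
])

```text
time_s: 7.83
tool_pos: [0.4709, 0.1818, 0.0222]
orientation: [[0.989, 0.149, -0.001], [0.149, -0.989, -0.0], [-0.001, 0.0, -1.0]]
contact_force: [0.5, -0.0, -1.0]
gripper_width: 0.0651
grasp_force: 0.0
```

Call:
move_arm([
  [[0,0,-0.005],0],
  [[0,0,-0.01],0],
  [[0,0,-0.01],0],
  [[0,0,-0.01],0],
])

```text
time_s: 8.17
tool_pos: [0.4708, 0.1819, 0.0141]
orientation: [[0.989, 0.149, 0.001], [0.149, -0.989, 0.0], [0.001, 0.0, -1.0]]
contact_force: [0.1, -0.2, -0.6]
gripper_width: 0.0652
grasp_force: 0.0
```

Call:
move_arm([
  [[0,0,0],0],
  [[0,0,0],0],
  [[0,0,0],0],
  [[0,0,0],0],
  [[0,0,0],0],
  [[0,0,0],0],
  [[0,0,0],0],
  [[0,0,0],0],
], jaw=-1, force=20)

```text
time_s: 8.83
tool_pos: [0.4705, 0.1818, 0.0138]
orientation: [[0.989, 0.149, 0.0], [0.149, -0.989, 0.0], [0.0, 0.0, -1.0]]
contact_force: [-1.4, -0.4, 2.5]
gripper_width: 0.032
grasp_force: 20.0
```

Call:
move_arm([
  [[0,0,0.01],0],
  [[0,0,0.025],0],
  [[0,0,0.045],0],
  [[0,0,0.065],0],
  [[0,0,0.085],0],
  [[0,0,0.105],0],
  [[0,0,0.125],0],
  [[0,0,0.13],0],
  [[0,0,0.13],0],
  [[0,0,0.13],0],
])

```text
time_s: 9.67
tool_pos: [0.47, 0.1818, 0.1433]
orientation: [[0.989, 0.149, -0.0], [0.149, -0.989, -0.0], [-0.0, 0.0, -1.0]]
contact_force: [-0.4, 0.8, -1.0]
gripper_width: 0.0323
grasp_force: 20.0
```

Call:
move_arm([
  [[0,-0.015,0],-2],
  [[0,-0.045,0],-4],
  [[0,-0.08,0],-6],
  [[0,-0.115,0],-8],
  [[0,-0.15,0],-10],
  [[0,-0.185,0],-12],
  [[0.002,-0.22,0],-13],
  [[0.004,-0.255,0],-13],
  [[0.006,-0.29,0],-13],
  [[0.006,-0.325,0],-13],
])

```text
time_s: 10.5
tool_pos: [0.4753, -0.1445, 0.1419]
orientation: [[0.997, -0.077, -0.002], [-0.077, -0.997, 0.002], [-0.003, -0.001, -1.0]]
contact_force: [0.5, -0.0, -1.2]
gripper_width: 0.0318
grasp_force: 20.0
```

Call:
move_arm([
  [[0,-0.03,0],0],
  [[0,-0.055,0],0],
  [[0,-0.075,0],0],
  [[0,-0.087,0],0],
  [[0,-0.087,0],0],
  [[0,-0.087,-0.03],0],
  [[0,-0.087,-0.06],0],
  [[0,-0.087,-0.085],0],
  [[0,-0.087,-0.1],0],
  [[0,-0.087,-0.11],0],
])

```text
time_s: 11.33
tool_pos: [0.4747, -0.2274, 0.031]
orientation: [[0.997, -0.076, -0.004], [-0.076, -0.997, 0.004], [-0.004, -0.003, -1.0]]
contact_force: [0.4, 0.4, -1.5]
gripper_width: 0.0314
grasp_force: 20.0
```

```bash
python3 - <<'E'
from h import *
s=ctrl.state();print(s['tool_pos'],s['contact_force'])
snap('scene','s3')
E
```

```text
[ 0.47473676 -0.22738011  0.03097925] [ 0.39533041  0.37174263 -1.46011322]
```

View pics/s3.png

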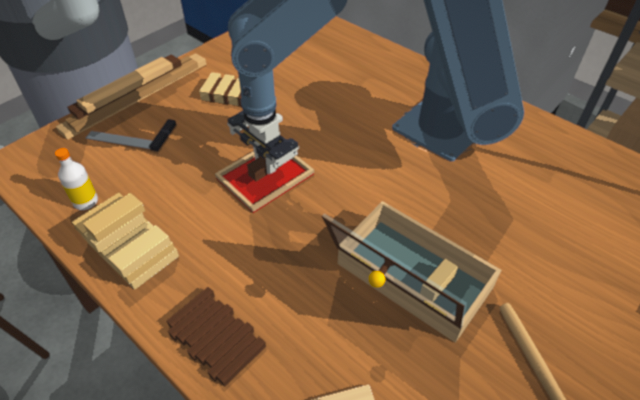

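The block is over the middle of the tray (260,172); the lid is open and pine is in the box (440,278). I lower gently the last 20 mm.

Call:
move_arm([
  [[0,0,-0.006],0],
  [[0,0,-0.011],0],
  [[0,0,-0.015],0],
  [[0,0,-0.018],0],
  [[0,0,-0.019],0],
  [[0,0,-0.02],0],
  [[0,0,-0.02],0],
  [[0,0,-0.02],0],
])

```text
time_s: 12.05
tool_pos: [0.4765, -0.2303, 0.0139]
orientation: [[0.997, -0.077, 0.0], [-0.077, -0.997, -0.0], [0.0, 0.0, -1.0]]
contact_force: [-0.6, -0.2, -1.2]
gripper_width: 0.0317
grasp_force: 20.0
```

Call:
move_arm([
  [[0,0,-0.001],0],
  [[0,0,-0.002],0],
  [[0,0,-0.002],0],
  [[0,0,-0.002],0],
])

```text
time_s: 12.38
tool_pos: [0.4766, -0.2304, 0.0118]
orientation: [[0.997, -0.077, 0.0], [-0.077, -0.997, -0.0], [0.0, 0.0, -1.0]]
contact_force: [-0.1, -0.1, 0.3]
gripper_width: 0.032
grasp_force: 20.0
```

Call:
move_arm([
  [[0,0,0],0],
  [[0,0,0],0],
  [[0,0,0],0],
  [[0,0,0],0],
  [[0,0,0],0],
  [[0,0,0],0],
], jaw=0.4)

```text
time_s: 12.88
tool_pos: [0.4763, -0.2301, 0.0116]
orientation: [[0.997, -0.077, -0.0], [-0.077, -0.997, 0.0], [-0.0, -0.0, -1.0]]
contact_force: [0.3, 0.0, -0.9]
gripper_width: 0.0639
grasp_force: 0.0
```

Call:
move_arm([
  [[0,0,0.01],0],
  [[0,0,0.03],0],
  [[0,0,0.06],0],
  [[0,0,0.09],0],
  [[0,0,0.12],0],
  [[-0.03,0,0.15],0],
  [[-0.06,0,0.17],0],
  [[-0.09,0,0.17],0],
  [[-0.09,0,0.17],0],
  [[-0.09,0,0.17],0],
])

```text
time_s: 13.72
tool_pos: [0.3857, -0.2302, 0.1829]
orientation: [[0.997, -0.079, 0.002], [-0.079, -0.997, -0.001], [0.002, 0.001, -1.0]]
contact_force: [0.3, 0.5, 0.3]
gripper_width: 0.0649
grasp_force: 0.0
```

```bash
python3 - <<'E'
from h import *
s=ctrl.state();print(s['time_s'],s['tool_pos'],s['contact_force'])
a=snap('wrist','w4')['color'];b=snap('scene','s4')['color']
cv2.imwrite('pics/f.png',np.vstack([cv2.resize(a,None,fx=.7,fy=.7),cv2.resize(b,None,fx=.7,fy=.7)])[:,:,::-1])
E
```

```text
13.7167 [ 0.38571772 -0.2302396   0.1828683 ] [0.30372643 0.54982594 0.27280433]
```

View pics/f.png

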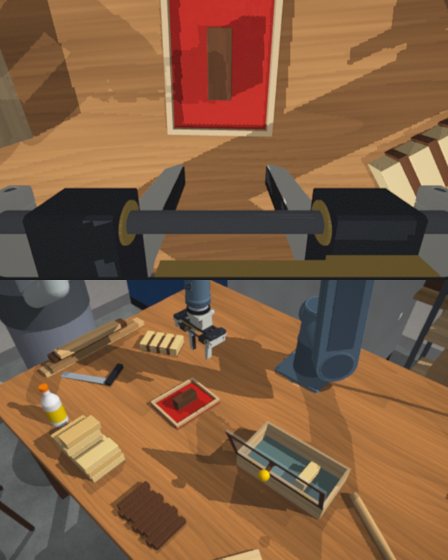

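The walnut block lies flat in mid-tray ((219,64) in the upper half), the lid leans open, pine is in the box, and the gripper is clear.

```bash
python3 -c "
from plant import ctrl; print(ctrl.hand_in())"
```

```text
the job is handed in; nothing more can be done
None
```

I handed the job in at about 14 s on the robot's clock: the lid leans open, the walnut block lies flat in the middle of the red tray, and the pine block is still in the box; no verdict came back from the hand-in.

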